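Lock a twist-in filter cartridge into the leak-test base and hold it open

ROBOT

A 6-joint arm with a two-finger parallel gripper is mounted at the origin on a cart in front of the work surface, level with it; the furniture and walls round the work are solid. World frame = base frame: x ahead of the robot, y to its left, z up, the work surface at z = 0. Lengths are in m, angles in rad, forces in N, time in s.
With the tool pointing down it reaches from about 0.375 to 0.825 m from the base axis. Payload 5.5 kg.
Tool frame: the origin (TCP) lies midway between the tips of the shut fingers; the grasp point (between the pads) lies 19 mm behind it; z points along the fingers, y is the direction in which the jaws open and shut (so a half turn about z gives the same grasp; the last joint's range is limited). The gripper opens to 85 mm and grips with 20 to 120 N. Pads are 22 mm wide; open, the fingers measure 114 mm over their backs; the gripper's body (76 mm by 85 mm) begins 54 mm behind the grasp point. The pads swing forward as they close: fully open they stand 13 mm farther back than shut.
Start: joints at [0, 0.314, -0.047, 1.21, 0, 1.571], TCP at [0.6, -0, 0.231] pointing down, gripper open.
Joint ranges: [-2.67, 2.67], [-0.69, 1.73], [-1.03, 1.25], [-2.08, 2.16], [-1.42, 1.45], [-3.14, 3.14]. Speed limits (rad/s): [2.39, 2.39, 3.01, 3.14, 3.14, 3.14].

INTERFACE

Orientations are given as a unit quaternion [x, y, z, w].
In Python, from workcell import observe, capture, close_job gives the robot as it stands. The module is installed in compiled form; this text tells all that it offers.
- The arm moves only by the tool arm_command, never from a script. Its arguments are lists of equal length, an entry for each row: "angular": the turn, a rotation vector about the world's x, y, z in degrees, a list of three; "dp": the shift along the world's x, y, z in mm, a list of three; "claw": the finger opening in mm, from 0 to 85.4. A call has 1 to 20 rows; each row is the pose to reach, as a shift and turn from the pose commanded when the call began; what a row does not reach only later rows make up. A row lasts 1/10 s, in which the tool goes at most 50 mm and 8.59 degrees, less where a joint would pass 70% of its speed; a pose out of reach is approached as far as the arm can. A call with a gripper value outside its range is refused whole. The fingers move at their own pace and stop on an object; "squeeze" is the grip in N (left out, the last holds). Time passes only in rows, so rows that repeat a pose let the fingers close. It gives the time, the measured TCP pose, the force and the opening at its end, in the units of the state.
- observe(): the state, without advancing time (a new reading comes with each control period).
- capture(name): name is "scene" or "side" or "wrist"; returns a dict with "image" (384x512x3 uint8, red, green, blue), "intrinsics" (3x3 intrinsics, pixels), "pose" (4x4, takes a point from camera to world coordinates); the wrist camera has in their place "tool_from_camera" (4x4, takes a point from camera to tool coordinates, whose origin is the TCP and whose axes are the flange's). Camera axes: x right, y down, z forward; pixel columns grow to the right and rows downward; lengths in m; the calibration is good to about 2 mm. A picture is of the moment at which its call begins: read the wrist's pose just before it. There is no depth.
- close_job(): hands the job in, once; it reports no verdict.
The state is a dict: "clock": time; "qpos": joint angles; "qvel": joint speeds; "effort": joint torques, N m; "tcp_pos": TCP position; "orientation": TCP orientation; "force": force on the tool from outside, world axes, zero at the start; "torque": the same for the moment, N m; "finger_gap": finger opening in m.
Only numpy, scipy, OpenCV 4.12 (cv2) and the standard library are available. Lean on these libraries where they do the work, as an engineer would, in place of code of your own. Each camera call takes 0.05 s, during which the arm holds its last target. There are 200 camera calls.

TASK

Pull the black dust plug out of the open socket of the leak-test base and stand it upright on the bench. Put the standing filter cartridge into that socket with its lugs in the slots, push it fully home against the spring, turn it clockwise a quarter turn to the stop, and finish while still holding it there, pressed home and turned, because its sprung valve closes again as soon as it is let go. Leave everything else on the bench where it is.

Things in the scene. Friction and masses are not known exactly. Their poses are not given: they have to be found in the camera images.
- filter_base: Leak-test base, fixed: aluminium block 100 x 250 x 30 mm with two grey sockets 150 mm apart. Origin: on the bench under the axis of the OPEN socket (with the dust plug); +y along the block to the other socket (y = 150 mm), where a cartridge is fitted and locked, its top 154 mm up; z up. Block: x -50..50, y -50..200 mm. Behind it a gauge at x 68, y 75 mm, up to 100 mm high and two low elbows.
- socket_mouth (a point): Centre of the flat top of the open socket's collar, 62 mm above the bench; axes as filter_base. Collar 80 mm across, bore 44 mm; two slots for the lugs at +x and -x, 16 mm wide at the bore and 23 mm at their outer end 31 mm from the axis, through the 10 mm thick top ring; below the ring the lugs can turn. Ribs outside the collar also mark the slots.
- cartridge: White filter cartridge standing on its spigot, 116 mm tall, 0.2 to 0.35 kg. Origin: centre of underside; z up, x along grip bar and lugs (a half turn fits the same). Spigot 40 mm across, 24 mm long; lugs at +x and -x 12 mm wide, out to 27 mm from the axis, 3 to 10 mm above the underside. Body 56 mm across, 24 to 80 mm up; on top a grey grip bar 52 mm long (x), 24 mm thick (y), 80 to 116 mm up.
- cartridge_shoulder (a point): Centre of the cartridge's shoulder (underside of the white body), 24 mm above the cartridge's underside; axes as cartridge. It sits flush on socket_mouth when the cartridge is fully home; the lugs clear the ring and can turn only when it is less than 4 mm above.
- dust_plug: Black plastic dust plug sitting loosely in the open socket: stem 38 mm across and 10 mm long, flange 54 mm across from 10 to 14 mm, round knob 24 mm across from 14 to 48 mm. Origin: centre of its underside (52 mm above the bench while in the socket); z up. 40 g. The bench between base and robot is free to stand it on.
- valve_rotor (a joint): Angle of the sprung shut-off valve inside the open socket, rad: 0 closed, 1.35 at the stop, growing as the cartridge is turned clockwise seen from above. The lugs take it along after about 0.1 to 0.15 rad of free play; its spring turns it back with 0.08 N m at 0 and 0.19 N m at the stop.
- check_pin (a joint): Travel of the sprung check-valve pin in the middle of the open socket, m: 0 up (its top 12 mm below the collar top), 0.012 when the cartridge is fully home. It pushes the cartridge up with 3 N at first and 10 N when home.
- label_roll: Roll of white labels, 72 mm across, 40 mm high, loose on the front half of the bench near the cartridge (a like one lies far back); to be left alone. Origin: centre of its underside.
- tape_roll: Small roll of black tape, 62 mm across, 19 mm high, loose to the right of the base (a like one lies far back); to be left alone. Origin: centre of its underside.
There are look-alikes about, which are no part of the job. Several things have the shape of the dust_plug; the one meant has the colours described above.

How it is judged:
On the way, in this order (a step that is already met when the one before it is completed fails the run):
1. the dust plug is out of the socket, standing upright on the bench and let go (height (world z) of dust_plug below 0.015 m and angle between dust_plug's own z axis and vertical below 0.2 rad and horizontal distance between dust_plug and socket_mouth above 0.07 m and linear speed of dust_plug below 0.03 m/s and contact force between the fingers and dust_plug below 0.1 N), for 0.2 s.
2. the cartridge stands in the socket with its lugs through the slots, not yet turned (z of cartridge_shoulder in the frame of socket_mouth below 0.012 m and horizontal distance between cartridge_shoulder and socket_mouth below 0.004 m and value of joint valve_rotor below 0.3 rad), for 0.05 s.
At the end, for the whole second after the job is handed in: Cartridge in the open socket, within 4 degrees of upright and 4 mm of centre, pressed home (gap under 2.2 mm, pin down over 9 mm), valve turned over 1.2 rad, fingers still holding it (over 2 N); dust plug standing upright on the bench, over 70 mm from the socket axis (z of cartridge_shoulder in the frame of socket_mouth below 0.0022 m and horizontal distance between cartridge_shoulder and socket_mouth below 0.004 m and angle between cartridge's own z axis and vertical below 0.07 rad and value of joint check_pin above 0.009 m and value of joint valve_rotor above 1.2 rad and contact force between the fingers and cartridge above 2 N and height (world z) of dust_plug below 0.015 m and angle between dust_plug's own z axis and vertical below 0.2 rad and horizontal distance between dust_plug and socket_mouth above 0.07 m and linear speed of dust_plug below 0.03 m/s); the arm keeps its last pose, push and grip.
It fails at once if the label roll or the tape roll is pushed more than 25 mm (distance of any of label_roll, tape_roll from where it was at the start of the episode above 0.025 m).
It fails at once if the cartridge is knocked over or dropped on its side (angle between cartridge's own z axis and vertical above 0.8 rad).
It also fails if it takes over 64 s, if anything falls off the work surface, if the arm or the gripper's body presses on something with over 40 N, if the wrist force passes 120 N, or if a joint passes its speed limit or range.

## Working session

There is one attempt and no reset: what is moved stays moved. The work goes in short steps, Python scripts to look and compute and a tool call to move; the robot and the scene stay as the last step left them, time stands still between calls to the robot, and variables do not carry over. Pictures are saved under pics/ and viewed, about 8 in all and at most 12, crops included, and the job is handed in when it is done.

Besides the shell and the picture viewer there is one more tool, called after "Request:" as name(argument=value, ...), one argument or row to a line, values as JSON. arm_command: Moves the arm, as the interface text tells. Its arguments: {"type":"object","properties":{"angular":{"type":"array","items":{"type":"array","items":{"type":"number"}}},"dp":{"type":"array","items":{"type":"array","items":{"type":"number"}}},"claw":{"type":"array","items":{"type":"number"}},"squeeze":{"type":"number"}},"required":["angular","dp","claw"]}

```bash
mkdir -p pics
cat > h.py <<'E'
import numpy as np, cv2
from workcell import observe, capture, close_job
from scipy.spatial.transform import Rotation as R
def cam(name):
    s=observe(); c=capture(name); K=np.array(c["intrinsics"])
    if "pose" in c: T=np.array(c["pose"])
    else:
        W=np.eye(4); W[:3,:3]=R.from_quat(s["orientation"]).as_matrix(); W[:3,3]=s["tcp_pos"]
        T=W@np.array(c["tool_from_camera"])
    return c["image"],K,T
def save(n,img): cv2.imwrite(f"pics/{n}.png",img[:,:,::-1])
def px2w(K,T,u,v,z):
    d=T[:3,:3]@np.linalg.inv(K)@[u,v,1]; o=T[:3,3]; return o+d*(z-o[2])/d[2]
def w2px(K,T,p):
    q=np.linalg.inv(T)@np.append(p,1); q=K@q[:3]; return q[:2]/q[2]
E
python3 - <<'E'
from h import *
import pickle
d={}
for n in("scene","side","wrist"):
    d[n]=cam(n); save(n,d[n][0]); print(n,d[n][1].round(1).tolist(),d[n][2].round(3).tolist())
pickle.dump(d,open("d0.pkl","wb"))
print(observe())
E
```

```text
scene [[433.9, 0.0, 258.5], [0.0, 433.9, 190.8], [0.0, 0.0, 1.0]] [[0.856, -0.375, 0.357, 0.268], [-0.518, -0.619, 0.59, -0.659], [-0.0, -0.69, -0.724, 0.763], [0.0, 0.0, 0.0, 1.0]]
side [[417.8, 0.0, 256.0], [0.0, 417.8, 198.6], [0.0, 0.0, 1.0]] [[0.948, -0.195, 0.253, 0.397], [-0.32, -0.567, 0.76, -0.791], [-0.004, -0.801, -0.599, 0.63], [0.0, 0.0, 0.0, 1.0]]
wrist [[297.1, 0.0, 258.9], [0.0, 297.1, 191.3], [0.0, 0.0, 1.0]] [[1.0, 0.001, -0.0, 0.599], [0.001, -0.957, -0.289, 0.074], [-0.001, 0.289, -0.957, 0.373], [0.0, 0.0, 0.0, 1.0]]
{'clock': 0.15, 'qpos': array([ 2.32482465e-05,  3.14062761e-01, -4.78355015e-02,  1.21022173e+00,
        6.43647581e-06,  1.57077992e+00]), 'qvel': array([-0.00044364, -0.0019068 ,  0.00324859,  0.00106327, -0.00132973,
       -0.00018276]), 'effort': array([-1.47968080e-04, -5.40045226e+01,  3.40059292e+01,  1.33731824e-02,
        2.28346818e-05,  3.50972789e-05]), 'tcp_pos': array([5.99552682e-01, 1.60683784e-05, 2.30639225e-01]), 'orientation': array([ 7.07092608e-01,  7.07120644e-01, -4.65713029e-04, -4.70261101e-04]), 'force': array([-0.35294061,  0.56884712, -0.43082489]), 'torque': array([-0.01267293, -0.05682451, -0.02784882]), 'finger_gap': 0.0853419592496803}
```

View pics/scene.png

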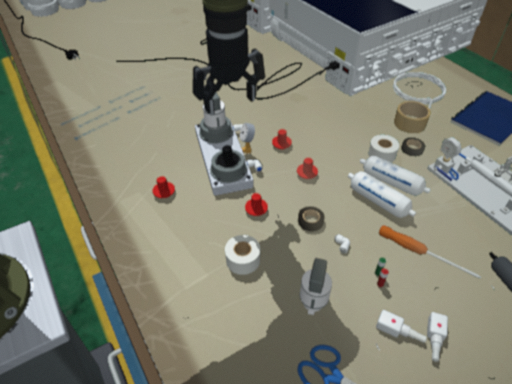

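View pics/side.png

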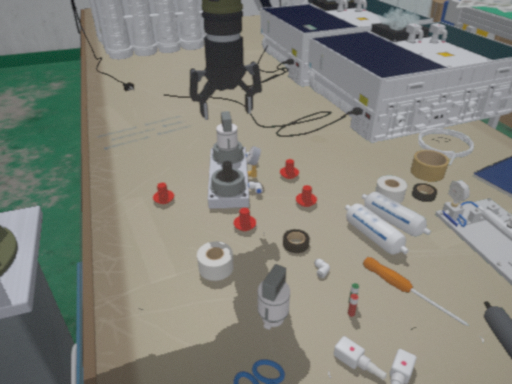

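Candidates. The dust plug is the black knob in the socket, at scene (229,160) / side (228,172). Its look-alikes are the red plugs at scene (164,187), (257,205), (308,169) and (282,140). The cartridge is standing upright at scene (316,285). Its look-alikes are the fitted cartridge at (214,120), the lying white cylinders at (381,193) and (397,173), and the white parts at (400,327). I choose the black plug and the upright white cartridge with the grey bar. Next is a close crop to check both.

Run:
```python
from h import *
import pickle
d=pickle.load(open("d0.pkl","rb"))
def crop(n,u,v): return cv2.resize(d[n][0][v:v+75,u:u+100],None,fx=4,fy=4,interpolation=cv2.INTER_CUBIC)
save("crop",np.vstack([np.hstack([crop("scene",185,125),crop("side",180,137)]),np.hstack([crop("scene",265,245),crop("side",225,257)])]))
```

```text
(no output)
```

View pics/crop.png

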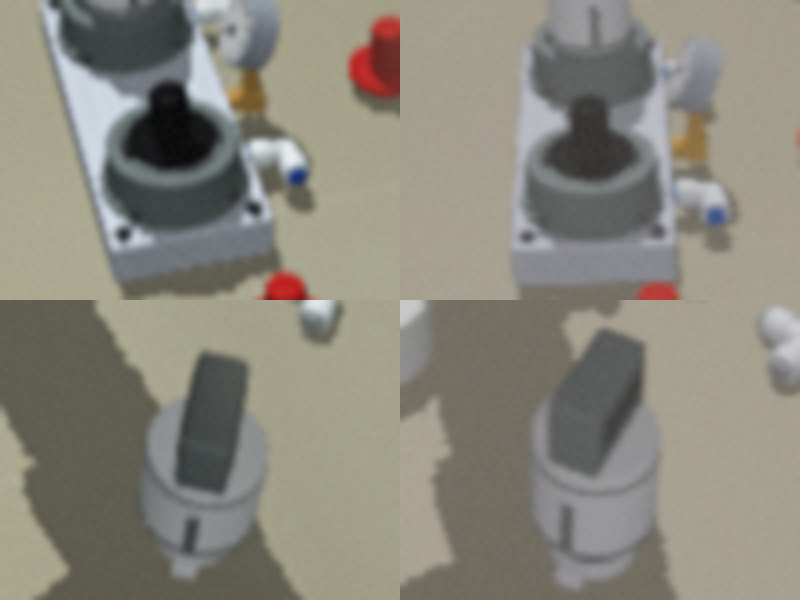

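Run:
```python
from h import *
import pickle
d=pickle.load(open("d0.pkl","rb"))
def P(n,o,c,z): 
    _,K,T=d[n]; return px2w(K,T,o[0]+c[0]/4-.4,o[1]+c[1]/4-.4,z).round(4)
so,sd=(185,125),(180,137); co,cd=(265,245),(225,257)
print("mouth",P("scene",so,(175,148),.062),P("side",sd,(192,165),.062))
print("knobtop",P("scene",so,(168,93),.100),P("side",sd,(190,105),.100))
for n,o,a,b in(("scene",so,(112,248),(272,216)),("side",sd,(114,248),(276,248))):
    p,q=P(n,o,a,.03),P(n,o,b,.03); print("front edge",p,q,np.linalg.norm(q-p),np.degrees(np.arctan2(*(q-p)[1::-1])))
for n,o,cs in(("scene",co,[(203,52),(247,62),(228,152),(180,140)]),("side",cd,[(205,30),(243,45),(206,115),(152,98)])):
    q=np.array([P(n,o,c,.116) for c in cs]); print(n,q.mean(0),[np.linalg.norm(q[i]-q[i-1]).round(4) for i in range(4)]); print(q.tolist())
    v=(q[0]+q[1]-q[2]-q[3]); print("bar ang",np.degrees(np.arctan2(v[1],v[0])))
for nm,a,b,z in(("label",(242,245),(215,253),.04),("tape",(311,213),(296,236),.019),("redA",(257,200),(245,214),.048),("redB",(308,161),(307,188),.048),("redC",(164,179),(162,186),.048)):
    print(nm,*[px2w(d[n][1],d[n][2],*c,z).round(3) for n,c in(("scene",a),("side",b))])
```

```text
mouth [0.6015 0.0318 0.062 ] [0.5992 0.0315 0.062 ]
knobtop [0.6024 0.038  0.1   ] [0.6018 0.0389 0.1   ]
front edge [0.5436 0.0061 0.03  ] [ 0.6378 -0.0197  0.03  ] 0.09766923773635182 -15.316859820876694
front edge [0.5424 0.0071 0.03  ] [ 0.6344 -0.0245  0.03  ] 0.09727569069402692 -18.95648247651792
scene [ 0.577225 -0.34955   0.116   ] [np.float64(0.0477), np.float64(0.0199), np.float64(0.048), np.float64(0.021)]
[[0.5881, -0.3262, 0.116], [0.6017, -0.3407, 0.116], [0.5666, -0.3734, 0.116], [0.5525, -0.3579, 0.116]]
bar ang 42.330110237992365
side [ 0.577725 -0.347775  0.116   ] [np.float64(0.0444), np.float64(0.0179), np.float64(0.042), np.float64(0.0234)]
[[0.5873, -0.3262, 0.116], [0.5993, -0.3395, 0.116], [0.5709, -0.3705, 0.116], [0.5534, -0.3549, 0.116]]
bar ang 43.779127213026456
label [ 0.515 -0.184  0.04 ] [ 0.511 -0.189  0.04 ]
tape [ 0.7   -0.173  0.019] [ 0.695 -0.174  0.019]
redA [ 0.603 -0.099  0.048] [ 0.602 -0.099  0.048]
redB [ 0.775 -0.053  0.048] [ 0.773 -0.053  0.048]
redC [0.451 0.071 0.048] [0.444 0.07  0.048]
```

View pics/wrist.png

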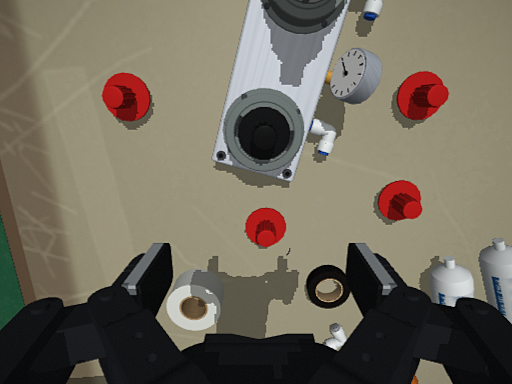

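Wrist view: the open socket is at about (264,130), with the block's front corners at (214,162) and (296,181). Red plugs are at (266,228), (402,200), (126,97) and (422,95).

Run:
```python
from h import *
import pickle
d=pickle.load(open("d0.pkl","rb")); im,K,T=d["wrist"]
p=lambda u,v,z:px2w(K,T,u,v,z).round(4)
print("mouth",p(264,130,.062),"width",p(303,130,.062)-p(225,130,.062))
for a,b in(((214,160),(296,181)),((214,157),(247,0)),((296,180),(347,0))):
    v=p(*b,.03)-p(*a,.03); print(p(*a,.03),p(*b,.03),np.degrees(np.arctan2(v[1],v[0])),np.linalg.norm(v))
c=im[75:190,200:330]; save("wc",cv2.resize(c,None,fx=5,fy=5,interpolation=cv2.INTER_CUBIC))
```

```text
mouth [0.6037 0.0463 0.062 ] width [0.0804 0.0001 0.    ]
[0.5459 0.0088 0.03  ] [ 0.6429 -0.0165  0.03  ] -14.618469431829604 0.10024514950859216
[0.5461 0.0123 0.03  ] [0.5862 0.1726 0.03  ] 75.95534675971162 0.165239523117201
[ 0.6428 -0.0153  0.03  ] [0.6873 0.1727 0.03  ] 76.6830631153612 0.19319484982783572
```

View pics/wc.png

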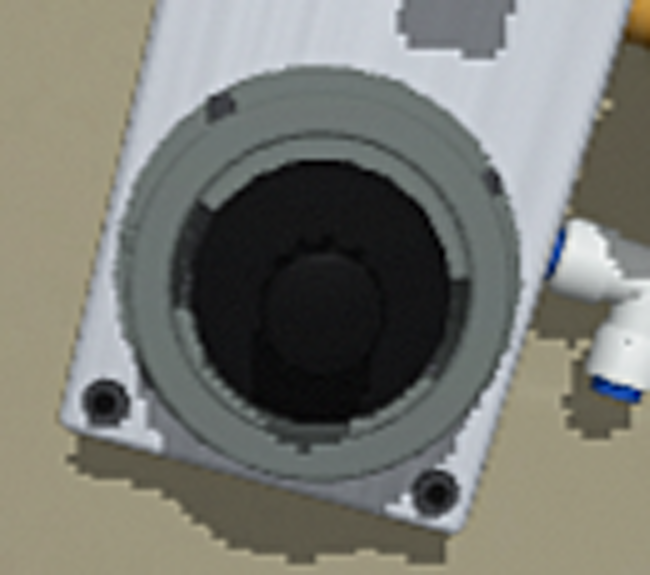

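Request:
arm_command(
  angular=[
    [0, 0, 0],
    [0, 0, 0],
    [0, 0, 0],
    [0, 0, 0],
  ],
  dp=[
    [2, 22, -20],
    [4, 44, -50],
    [4, 44, -70],
    [4, 44, -70],
  ],
  claw=[85, 85, 85, 85],
)

```text
clock: 0.55
tcp_pos: [0.6014, 0.0444, 0.1578]
orientation: [0.707, 0.707, -0.002, -0.002]
force: [-0.2, -0.4, -0.5]
finger_gap: 0.085
```

Run:
```python
from h import *
im,K,T=cam("wrist"); s=observe(); print(s["tcp_pos"],s["clock"],T.round(4).tolist()); print(w2px(K,T,[.604,.045,.1]),w2px(K,T,[.604,.045,.062]))
save("w1",im); np.savez("w1.npz",im=im,K=K,T=T)
```

```text
[0.60257446 0.04405566 0.1598518 ] 0.6 [[1.0, 0.0038, -0.0044, 0.6011], [0.0024, -0.957, -0.29, 0.1189], [-0.0054, 0.29, -0.957, 0.3007], [0.0, 0.0, 0.0, 1.0]]
[264.19316853 208.72840253] [263.65845037 193.08959723]
```

View pics/w1.png

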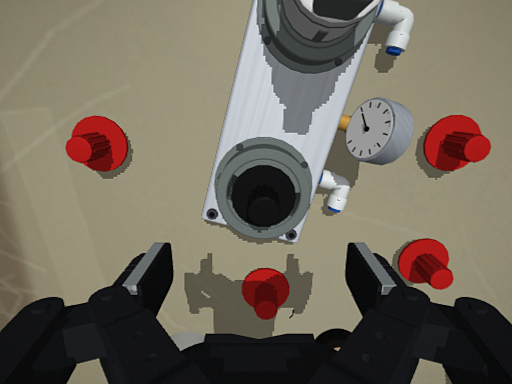

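The wrist view shows the knob top at (264,208), which matches my estimate (0.604, 0.045) to about 1–2 mm. I'll go down and grip it.

Request:
arm_command(
  angular=[
    [0, 0, 0],
    [0, 0, 0],
    [0, 0, 0],
    [0, 0, 0],
    [0, 0, 0],
    [0, 0, 0],
    [0, 0, 0],
    [0, 0, 0],
    [0, 0, 0],
    [0, 0, 0],
    [0, 0, 0],
    [0, 0, 0],
  ],
  dp=[
    [0, 1, -30],
    [0, 1, -60],
    [0, 1, -80],
    [0, 1, -88],
    [0, 1, -88],
    [0, 1, -88],
    [0, 1, -88],
    [0, 1, -88],
    [0, 1, -88],
    [0, 1, -88],
    [0, 1, -88],
    [0, 1, -88],
  ],
  claw=[85, 85, 85, 50, 20, 5, 5, 5, 5, 5, 5, 5],
  squeeze=30,
)

```text
clock: 1.8
tcp_pos: [0.6053, 0.045, 0.0751]
orientation: [0.707, 0.707, 0.001, 0.001]
force: [-0.5, 0.3, 6.4]
finger_gap: 0.0219
```

Request:
arm_command(
  angular=[
    [0, 0, 0],
    [0, 0, 0],
    [0, 0, 0],
    [0, 0, 0],
    [0, 0, 0],
  ],
  dp=[
    [0, 0, 10],
    [0, 0, 30],
    [0, 0, 60],
    [0, 0, 90],
    [0, 0, 90],
  ],
  claw=[5, 5, 5, 5, 5],
)

```text
clock: 2.3
tcp_pos: [0.6069, 0.0453, 0.1687]
orientation: [0.707, 0.707, 0.003, 0.003]
force: [0.4, -0.4, 0.7]
finger_gap: 0.0224
```

Run:
```python
from h import *
im,K,T=cam("wrist"); s=observe(); print(s["tcp_pos"],s["finger_gap"]); im2,K2,T2=cam("side")
save("w2",np.hstack([cv2.resize(im[150:384,100:420],(400,293)),cv2.resize(im2[60:260,100:372],(400,293))]))
```

```text
[0.60585025 0.04519869 0.16640742] 0.022096392885924576
```

View pics/w2.png

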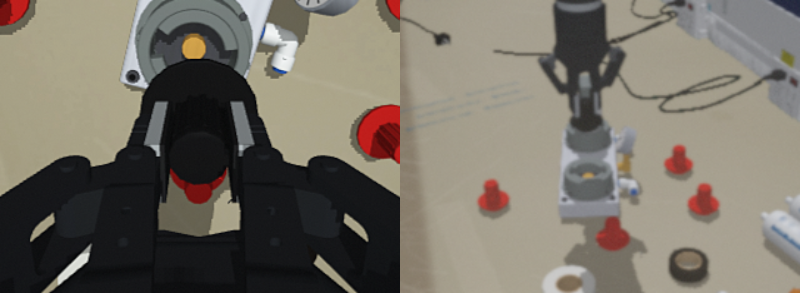

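The plug is gripped and clear of the socket; the orange pin is visible. I'll carry it to about (0.45, -0.05).

Request:
arm_command(
  angular=[
    [0, 0, 0],
    [0, 0, 0],
    [0, 0, 0],
    [0, 0, 0],
    [0, 0, 0],
    [0, 0, 0],
    [0, 0, 0],
    [0, 0, 0],
    [0, 0, 0],
    [0, 0, 0],
    [0, 0, 0],
  ],
  dp=[
    [-20, -15, 0],
    [-60, -40, 0],
    [-100, -65, 0],
    [-140, -85, 0],
    [-155, -95, -30],
    [-155, -95, -70],
    [-155, -95, -105],
    [-155, -95, -125],
    [-155, -95, -134],
    [-155, -95, -134],
    [-155, -95, -134],
  ],
  claw=[5, 5, 5, 5, 5, 5, 5, 5, 5, 5, 5],
)

```text
clock: 3.5
tcp_pos: [0.4493, -0.05, 0.0297]
orientation: [0.707, 0.707, 0.0, 0.0]
force: [-0.2, -0.7, -0.1]
finger_gap: 0.0224
```

Run:
```python
from h import *
im2,K2,T2=cam("side"); s=observe(); print(s["tcp_pos"],s["force"],s["finger_gap"])
save("w3",cv2.resize(im2[150:300,80:280],(800,600),interpolation=cv2.INTER_CUBIC))
```

```text
[ 0.44984024 -0.05002317  0.03015675] [ 0.01565103  0.12047154 -0.33877153] 0.022364764746999354
```

Request:
arm_command(
  angular=[
    [0, 0, 0],
    [0, 0, 0],
    [0, 0, 0],
    [0, 0, 0],
    [0, 0, 0],
    [0, 0, 0],
  ],
  dp=[
    [0, 0, -2],
    [0, 0, -4],
    [0, 0, -5],
    [0, 0, -6],
    [0, 0, -7],
    [0, 0, -7],
  ],
  claw=[5, 5, 5, 5, 5, 5],
)

```text
clock: 4.15
tcp_pos: [0.4491, -0.05, 0.0231]
orientation: [0.707, 0.707, 0.0, 0.0]
force: [-2.6, 0.1, 9.7]
finger_gap: 0.0223
```

The contact force is 9.7 N at TCP z 0.023, so the plug is on the bench. Releasing.

Request:
arm_command(
  angular=[
    [0, 0, 0],
    [0, 0, 0],
    [0, 0, 0],
    [0, 0, 0],
    [0, 0, 0],
    [0, 0, 0],
    [0, 0, 0],
    [0, 0, 0],
    [0, 0, 0],
    [0, 0, 0],
    [0, 0, 0],
    [0, 0, 0],
    [0, 0, 0],
  ],
  dp=[
    [0, 0, 1],
    [0, 0, 1],
    [0, 0, 1],
    [0, 0, 1],
    [0, 0, 1],
    [0, 0, 1],
    [0, 0, 1],
    [0, 0, 20],
    [0, 0, 50],
    [0, 0, 90],
    [0, 0, 130],
    [0, 0, 170],
    [0, 0, 170],
  ],
  claw=[26, 32, 40, 50, 65, 80, 85, 85, 85, 85, 85, 85, 85],
)

```text
clock: 5.45
tcp_pos: [0.4526, -0.0504, 0.1976]
orientation: [0.707, 0.707, 0.003, 0.004]
force: [0.3, 0.4, -0.2]
finger_gap: 0.0851
```

Run:
```python
from h import *
im2,K2,T2=cam("scene"); s=observe(); print(s["tcp_pos"],s["force"],s["finger_gap"])
im,K,T=cam("wrist"); save("w4",np.hstack([cv2.resize(im,(400,300)),cv2.resize(im2[100:340,80:400],(400,300))]))
```

```text
[ 0.451173   -0.05025121  0.19496796] [ 0.80042482 -0.51751548 -0.63740796] 0.08474809867580961
```

View pics/w4.png

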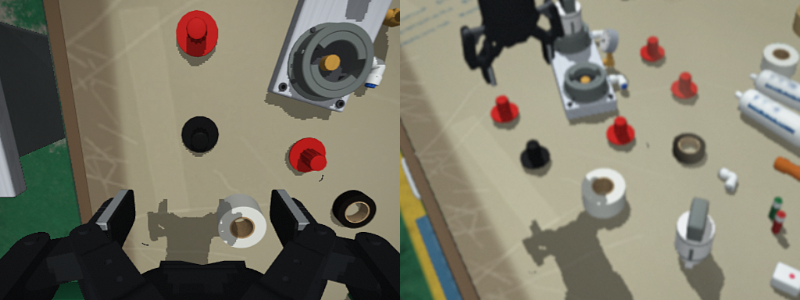

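The black plug is upright on the bench in both panels (left (199,135), right (536,155)). Next I look at the empty socket and the cartridge from above.

Request:
arm_command(
  angular=[
    [0, 0, 0],
    [0, 0, 0],
    [0, 0, 0],
    [0, 0, 0],
    [0, 0, 0],
    [0, 0, 0],
    [0, 0, 0],
  ],
  dp=[
    [40, 25, 0],
    [80, 50, 10],
    [120, 75, 10],
    [152, 95, 10],
    [152, 95, 10],
    [152, 95, 10],
    [152, 95, 10],
  ],
  claw=[85, 85, 85, 85, 85, 85, 85],
)

```text
clock: 6.25
tcp_pos: [0.5992, 0.0444, 0.2009]
orientation: [0.707, 0.707, -0.001, -0.001]
force: [-0.4, -0.8, 0.3]
finger_gap: 0.085
```

Run:
```python
from h import *
im,K,T=cam("wrist"); np.savez("soc.npz",im=im,K=K,T=T); print(observe()["tcp_pos"])
```

```text
[0.59941969 0.04426195 0.20145491]
```

Request:
arm_command(
  angular=[
    [0, 0, 0],
    [0, 0, 0],
    [0, 0, 0],
    [0, 0, 0],
    [0, 0, 0],
    [0, 0, 0],
    [0, 0, 0],
    [0, 0, 0],
    [0, 0, 0],
    [0, 0, 0],
    [0, 0, 0],
    [0, 0, 0],
  ],
  dp=[
    [0, -40, 15],
    [0, -80, 30],
    [-5, -120, 40],
    [-10, -160, 50],
    [-15, -200, 50],
    [-20, -240, 50],
    [-25, -280, 50],
    [-25, -320, 50],
    [-25, -350, 50],
    [-25, -370, 50],
    [-25, -370, 50],
    [-25, -370, 50],
  ],
  claw=[85, 85, 85, 85, 85, 85, 85, 85, 85, 85, 85, 85],
)

```text
clock: 7.5
tcp_pos: [0.5754, -0.3248, 0.2523]
orientation: [0.707, 0.707, 0.0, -0.0]
force: [0.2, 0.6, -0.5]
finger_gap: 0.0847
```

Run:
```python
from h import *
im,K,T=cam("wrist"); np.savez("car.npz",im=im,K=K,T=T); s=observe();print(s["tcp_pos"],s["qpos"])
def crop(f,pts,n,half):
    z=np.load(f); im,K,T=z["im"],z["K"],z["T"]; c=w2px(K,T,pts[0]); u,v=(c-half).astype(int); k=400/(2*half)
    o=cv2.resize(im[max(v,0):v+2*half,u:u+2*half],(400,400),interpolation=cv2.INTER_CUBIC); print(f,u,v,k,c); return o
save("both",np.hstack([crop("soc.npz",[[.605,.045,.062]],0,60),crop("car.npz",[[.5775,-.3485,.1]],0,60)]))
```

```text
[ 0.57566425 -0.32413952  0.25238829] [-5.13108839e-01  4.26316984e-01  1.61410106e-01  1.30638134e+00
  5.71321125e-04  1.05747000e+00]
soc.npz 205 120 3.3333333333333335 [265.98984498 180.14618707]
car.npz 201 139 3.3333333333333335 [261.62260357 199.56367427]
```

View pics/both.png

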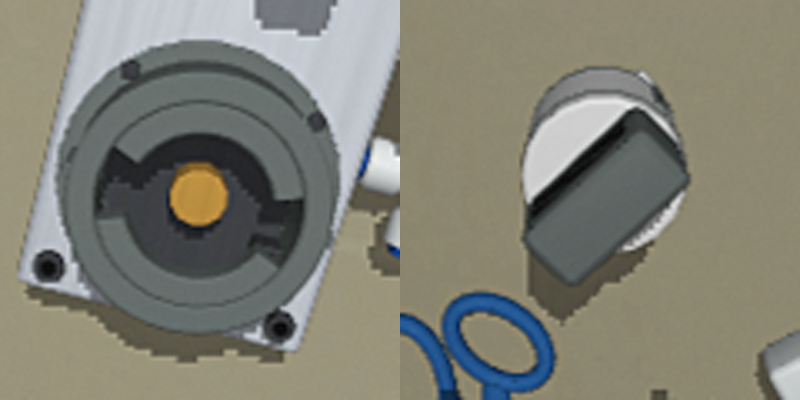

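Run:
```python
from h import *
z=np.load("soc.npz");K,T=z["K"],z["T"]
f=lambda c,zz:px2w(K,T,205+c[0]/3.3333-.35,120+c[1]/3.3333-.35,zz)
print("mouth",f((199.5,203),.062),"pin",f((198,194),.05), "r", f((304,203),.062)-f((95,203),.062))
print("collar bottom/outer", f((199,332),.062))
for p in [(113,150),(97,215),(303,200),(278,265)]:
    v=f(p,.062)-f((199.5,203),.062); print(np.degrees(np.arctan2(v[1],v[0])),np.hypot(*v[:2]))
a,b=f((22,278),.03),f((298,351),.03);v=b-a;print("front edge",a,b,np.linalg.norm(v),np.degrees(np.arctan2(v[1],v[0])))
z=np.load("car.npz");K,T=z["K"],z["T"]
q=np.array([px2w(K,T,201+(c[0]-400)/3.3333-.35,139+c[1]/3.3333-.35,.116) for c in[(640,128),(688,182),(572,284),(526,230)]])
v=q[0]+q[1]-q[2]-q[3]
print("bar",q.mean(0),[np.linalg.norm(q[i]-q[i-1]) for i in range(4)],np.degrees(np.arctan2(v[1],v[0])))
```

```text
mouth [0.60354343 0.0445882  0.062     ] pin [0.60327819 0.04426554 0.05      ] r [6.14618450e-02 9.37243459e-05 0.00000000e+00]
collar bottom/outer [0.6036533  0.00378515 0.062     ]
147.82163312774708 0.029706246134662193
-173.00893261980104 0.030462777477211336
1.8036572641734865 0.030411103363957998
-39.026548695435864 0.030437667739650225
front edge [0.54477436 0.01006812 0.03      ] [ 0.6382059  -0.01623349  0.03      ] 0.09706300623189158 -15.722271519109448
bar [ 0.57809344 -0.34443223  0.116     ] [np.float64(0.046117638991092946), np.float64(0.021829590056738936), np.float64(0.04737132124472871), np.float64(0.022185944126123455)] 43.200624763944184
```

Request:
arm_command(
  angular=[
    [0, 0, 8.5],
    [0, 0, 17],
    [0, 0, 25.5],
    [0, 0, 34],
    [0, 0, 42.5],
    [0, 0, 51],
    [0, 0, 59.5],
    [0, 0, 68],
    [0, 0, 76.5],
    [0, 0, 85],
    [0, 0, 93.5],
    [0, 0, 102],
    [0, 0, 110.5],
    [0, 0, 119],
    [0, 0, 127.5],
    [0, 0, 133],
    [0, 0, 133],
    [0, 0, 133],
    [0, 0, 133],
  ],
  dp=[
    [0, -5, 0],
    [0, -10, 0],
    [2, -15, 0],
    [2, -21, -5],
    [2, -21, -10],
    [2, -21, -15],
    [2, -21, -20],
    [2, -21, -25],
    [2, -21, -30],
    [2, -21, -30],
    [2, -21, -30],
    [2, -21, -30],
    [2, -21, -30],
    [2, -21, -30],
    [2, -21, -30],
    [2, -21, -30],
    [2, -21, -30],
    [2, -21, -30],
    [2, -21, -30],
  ],
  claw=[85, 85, 85, 85, 85, 85, 85, 85, 85, 85, 85, 85, 85, 85, 85, 85, 85, 85, 85],
)

```text
clock: 9.45
tcp_pos: [0.5782, -0.3453, 0.2224]
orientation: [-0.366, 0.931, 0.0, 0.0]
force: [0.6, -0.2, 0.1]
finger_gap: 0.0851
```

Run:
```python
from h import *
im,K,T=cam("wrist"); np.savez("car2.npz",im=im,K=K,T=T); s=observe();print(s["tcp_pos"],s["qpos"],R.from_quat(s["orientation"]).as_matrix().round(3).tolist())
c=w2px(K,T,[.578,-.346,.1]); print(c); u,v=(c-[75,60]).astype(int); print(u,v)
save("car2",cv2.resize(im[v:v+120,u:u+150],None,fx=4,fy=4,interpolation=cv2.INTER_CUBIC))
```

```text
[ 0.57811344 -0.3455303   0.22242912] [-5.38743398e-01  4.58815345e-01  1.42774479e-01  1.25466282e+00
  5.51988621e-05 -1.28853529e+00] [[-0.732, -0.681, 0.0], [-0.681, 0.732, -0.0], [-0.0, -0.0, -1.0]]
[257.1128621  184.14135031]
182 124
```

View pics/car2.png

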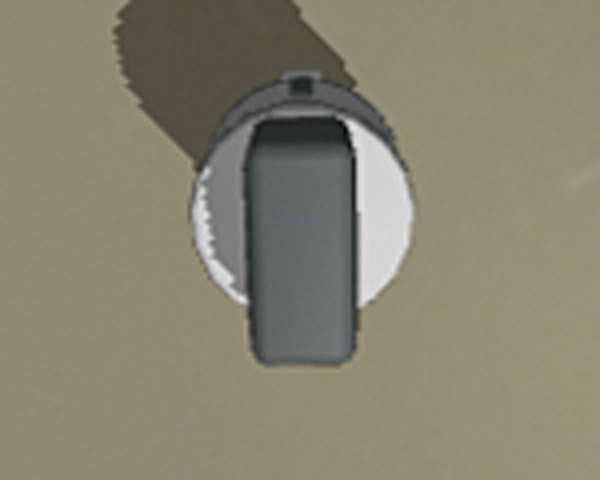

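Run:
```python
from h import *
z=np.load("car2.npz");K,T=z["K"],z["T"]; f=lambda u,v,h=.116:px2w(K,T,182+u/4-.4,124+v/4-.4,h)
print(f(302.5,258),f(303,212,.08),np.linalg.norm(f(302,366)-f(302,148)),np.linalg.norm(f(356,258)-f(249,258)))
print("lug/slot mark", f(301,86,.045))
```

```text
[ 0.57724634 -0.34643214  0.116     ] [ 0.57631957 -0.34741208  0.08      ] 0.04965092391799213 0.023390249690931716
lug/slot mark [ 0.55767784 -0.36575905  0.045     ]
```

Request:
arm_command(
  angular=[
    [0, 0, 0],
    [0, 0, 0],
    [0, 0, 0],
    [0, 0, 0],
    [0, 0, 0],
    [0, 0, 0],
    [0, 0, 0],
    [0, 0, 0],
    [0, 0, 0],
    [0, 0, 0],
    [0, 0, 0],
    [0, 0, 0],
    [0, 0, 0],
    [0, 0, 0],
    [0, 0, 0],
  ],
  dp=[
    [-1, -1, -30],
    [-1, -1, -60],
    [-1, -1, -90],
    [-1, -1, -115],
    [-1, -1, -130],
    [-1, -1, -137],
    [-1, -1, -137],
    [-1, -1, -137],
    [-1, -1, -137],
    [-1, -1, -137],
    [-1, -1, -137],
    [-1, -1, -137],
    [-1, -1, -137],
    [-1, -1, -137],
    [-1, -1, -137],
  ],
  claw=[85, 85, 85, 85, 85, 75, 65, 55, 45, 35, 25, 15, 10, 10, 10],
  squeeze=80,
)

```text
clock: 11.0
tcp_pos: [0.5777, -0.3476, 0.0863]
orientation: [-0.366, 0.93, -0.001, 0.001]
force: [0.3, -0.4, 5.4]
finger_gap: 0.0228
```

```bash
python3 -c "
from h import *
s=observe();print(s['tcp_pos'],s['force'],s['torque'],s['finger_gap'])"
```

```text
[ 0.57772466 -0.3475712   0.08632456] [ 0.25348507 -0.37739365  5.43958238] [-0.14815807 -0.05372377 -0.03537457] 0.022847648338415575
```

The cartridge is gripped: gap 22.8 mm, TCP z 0.086. Now I lift it, carry it over and turn it -58°.

Request:
arm_command(
  angular=[
    [0, 0, 0],
    [0, 0, 0],
    [0, 0, 0],
    [0, 0, 0],
    [0, 0, -7],
    [0, 0, -14],
    [0, 0, -21],
    [0, 0, -28],
    [0, 0, -35],
    [0, 0, -42],
    [0, 0, -49],
    [0, 0, -56],
    [0, 0, -58],
    [0, 0, -58],
    [0, 0, -58],
    [0, 0, -58],
    [0, 0, -58],
  ],
  dp=[
    [0, 0, 10],
    [0, 0, 40],
    [0, 0, 75],
    [0, 0, 110],
    [2, 25, 110],
    [5, 60, 110],
    [8, 100, 110],
    [11, 140, 110],
    [14, 180, 110],
    [17, 220, 110],
    [20, 260, 110],
    [22, 300, 110],
    [24, 340, 110],
    [25, 370, 110],
    [25, 385, 110],
    [25, 391, 110],
    [25, 391, 110],
  ],
  claw=[10, 10, 10, 10, 10, 10, 10, 10, 10, 10, 10, 10, 10, 10, 10, 10, 10],
)

```text
clock: 12.7
tcp_pos: [0.6016, 0.044, 0.195]
orientation: [0.13, 0.991, -0.0, -0.0]
force: [-0.1, -0.2, -3.2]
finger_gap: 0.0227
```

Request:
arm_command(
  angular=[
    [0, 0, 0],
    [0, 0, 0],
    [0, 0, 0],
    [0, 0, 0],
  ],
  dp=[
    [0, 0, -10],
    [0, 0, -20],
    [0, 0, -20],
    [0, 0, -20],
  ],
  claw=[10, 10, 10, 10],
)

```text
clock: 13.1
tcp_pos: [0.6014, 0.0431, 0.1745]
orientation: [0.131, 0.991, -0.0, -0.001]
force: [0.2, -0.4, -2.6]
finger_gap: 0.0224
```

Run:
```python
from h import *
im,K,T=cam("wrist"); a,_,_=cam("scene"); b,_,_=cam("side"); s=observe()
M=R.from_quat(s["orientation"]).as_matrix()
print(s["tcp_pos"],s["force"],s["finger_gap"],s["qpos"],M.round(3).tolist(),np.degrees(np.arctan2(M[1,1],M[0,1])))
np.savez("ins.npz",im=im,K=K,T=T,a=a,b=b)
c=lambda i,u,v:cv2.resize(i[v:v+100,u:u+133],(400,300),interpolation=cv2.INTER_CUBIC)
save("ins",np.vstack([np.hstack([c(a,165,70),c(b,165,90)]),np.hstack([cv2.resize(im,(400,300)),c(im,195,190)])]))
```

```text
[0.60224651 0.04369136 0.17558297] [ 0.60737352 -0.05342802 -2.97079299] 0.022923445391050887 [ 7.24452808e-02  3.46501636e-01 -1.29810502e-01  1.09398814e+00
 -4.53406319e-05  3.34706174e-01] [[-0.966, 0.259, 0.0], [0.259, 0.966, -0.0], [-0.0, 0.0, -1.0]] 74.97355868203185
```

View pics/ins.png

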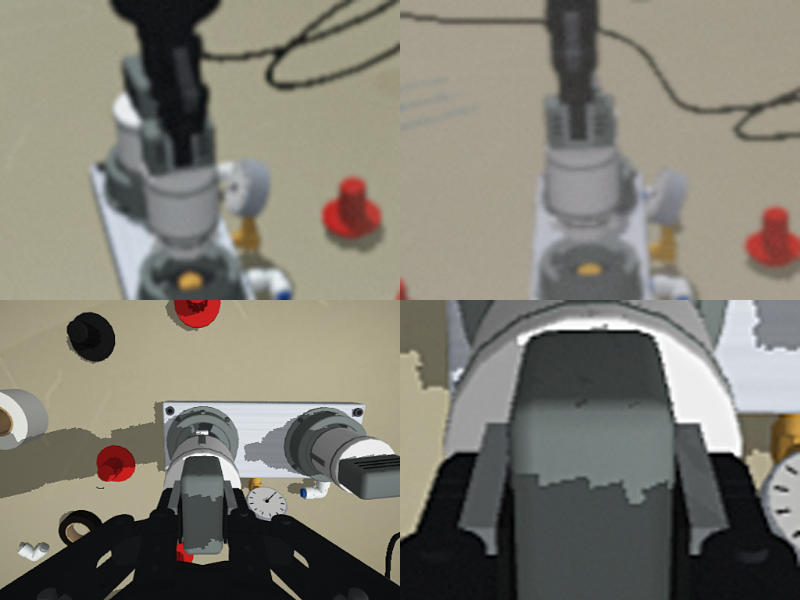

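The cartridge hangs upright above the socket with the bar at -15°, and the black plug is still standing. I lower it gently with a small correction.

Request:
arm_command(
  angular=[
    [0, 0, 0],
    [0, 0, 0],
    [0, 0, 0],
    [0, 0, 0],
    [0, 0, 0],
    [0, 0, 0],
    [0, 0, 0],
    [0, 0, 0],
  ],
  dp=[
    [1, 1, -8],
    [1, 1, -16],
    [1, 1, -22],
    [1, 1, -25],
    [1, 1, -27],
    [1, 1, -29],
    [1, 1, -31],
    [1, 1, -31],
  ],
  claw=[10, 10, 10, 10, 10, 10, 10, 10],
)

```text
clock: 14.05
tcp_pos: [0.6029, 0.045, 0.1442]
orientation: [0.131, 0.991, 0.0, -0.0]
force: [0.1, 0.2, -4.2]
finger_gap: 0.0228
```

```bash
cat > st.py <<'E'
from h import *
s=observe();print(s['clock'],s['tcp_pos'].round(4),s['force'].round(1),s['torque'].round(2),s['finger_gap'].round(4)); M=R.from_quat(s["orientation"]).as_matrix(); print(np.degrees(np.arctan2(M[1,1],M[0,1])).round(1), M[:,2].round(3))
E
python3 st.py
```

```text
Traceback (most recent call last):
  File "st.py", line 2, in <module>
    s=observe();print(s['clock'],s['tcp_pos'].round(4),s['force'].round(1),s['torque'].round(2),s['finger_gap'].round(4)); M=R.from_quat(s["orientation"]).as_matrix(); print(np.degrees(np.arctan2(M[1,1],M[0,1])).round(1), M[:,2].round(3))
                                                                                                ^^^^^^^^^^^^^^^^^^^^^
AttributeError: 'float' object has no attribute 'round'
```

No contact with the underside about 4 mm below the collar top. Continuing.

Request:
arm_command(
  angular=[
    [0, 0, 0],
    [0, 0, 0],
    [0, 0, 0],
    [0, 0, 0],
    [0, 0, 0],
    [0, 0, 0],
  ],
  dp=[
    [0, 0, -2],
    [0, 0, -4],
    [0, 0, -6],
    [0, 0, -8],
    [0, 0, -9],
    [0, 0, -9],
  ],
  claw=[10, 10, 10, 10, 10, 10],
)

```text
clock: 14.65
tcp_pos: [0.6031, 0.045, 0.1355]
orientation: [0.131, 0.991, 0.0, 0.0]
force: [-1.2, 0.2, -0.9]
finger_gap: 0.0229
```

```bash
sed -i "s/s\['finger_gap'\].round(4)/s['finger_gap']/" st.py; python3 st.py
```

```text
14.65 [0.6031 0.045  0.1355] [-1.2  0.2 -0.9] [-0.04  0.23 -0.02] 0.022911042284692186
75.0 [ 0. -0. -1.]
```

Pin contact of about 3 N at the expected height, so the lugs are through the slots. I push home.

Request:
arm_command(
  angular=[
    [0, 0, 0],
    [0, 0, 0],
    [0, 0, 0],
    [0, 0, 0],
    [0, 0, 0],
    [0, 0, 0],
    [0, 0, 0],
    [0, 0, 0],
  ],
  dp=[
    [0, 0, -2],
    [0, 0, -4],
    [0, 0, -6],
    [0, 0, -8],
    [0, 0, -10],
    [0, 0, -12],
    [0, 0, -13],
    [0, 0, -13],
  ],
  claw=[10, 10, 10, 10, 10, 10, 10, 10],
)

```text
clock: 15.45
tcp_pos: [0.6034, 0.0449, 0.1242]
orientation: [0.131, 0.991, 0.0, 0.001]
force: [-6.1, -1.4, 16.1]
finger_gap: 0.0229
```

```bash
python3 st.py
```

```text
15.45 [0.6034 0.0449 0.1242] [-6.1 -1.4 16.1] [-0.18  1.45  0.08] 0.02287275438312375
75.0 [ 0.002 -0.    -1.   ]
```

Home: TCP z is 0.1242, and 0.1243 was expected. Pressing force is about 20 N. I relieve the small x side load and turn clockwise.

Request:
arm_command(
  angular=[
    [0, 0, 0],
    [0, 0, -5],
    [0, 0, -10],
    [0, 0, -15],
    [0, 0, -20],
    [0, 0, -25],
    [0, 0, -30],
    [0, 0, -35],
    [0, 0, -40],
    [0, 0, -45],
    [0, 0, -50],
    [0, 0, -55],
    [0, 0, -60],
    [0, 0, -65],
    [0, 0, -70],
    [0, 0, -75],
    [0, 0, -80],
    [0, 0, -80],
  ],
  dp=[
    [-1, 0, 0],
    [-1, 0, 0],
    [-1, 0, 0],
    [-1, 0, 0],
    [-1, 0, 0],
    [-1, 0, 0],
    [-1, 0, 0],
    [-1, 0, 0],
    [-1, 0, 0],
    [-1, 0, 0],
    [-1, 0, 0],
    [-1, 0, 0],
    [-1, 0, 0],
    [-1, 0, 0],
    [-1, 0, 0],
    [-1, 0, 0],
    [-1, 0, 0],
    [-1, 0, 0],
  ],
  claw=[10, 10, 10, 10, 10, 10, 10, 10, 10, 10, 10, 10, 10, 10, 10, 10, 10, 10],
  squeeze=100,
)

```text
clock: 17.25
tcp_pos: [0.6042, 0.0449, 0.1243]
orientation: [0.738, 0.675, 0.002, 0.002]
force: [0.2, -1.1, 10.1]
finger_gap: 0.0227
```

```bash
python3 st.py
```

```text
17.25 [0.6042 0.0449 0.1243] [ 0.2 -1.1 10.1] [-0.18  0.16  0.11] 0.022655998915903943
-5.1 [ 0.005 -0.    -1.   ]
```

Request:
arm_command(
  angular=[
    [0, 0, -2],
    [0, 0, -4],
    [0, 0, -6],
    [0, 0, -8],
    [0, 0, -8],
    [0, 0, -8],
  ],
  dp=[
    [0, 0, -1],
    [0, 0, -1],
    [0, 0, -1],
    [0, 0, -1],
    [0, 0, -1],
    [0, 0, -1],
  ],
  claw=[10, 10, 10, 10, 10, 10],
)

```text
clock: 17.85
tcp_pos: [0.6044, 0.0449, 0.1242]
orientation: [0.782, 0.623, 0.002, 0.002]
force: [-2.3, -0.9, 17.6]
finger_gap: 0.0226
```

```bash
python3 st.py
```

```text
17.85 [0.6044 0.0449 0.1242] [-2.3 -0.9 17.6] [-0.38  0.63  1.1 ] 0.022585650123488333
-12.9 [ 0.006 -0.001 -1.   ]
```

The torque rose to 1.1 N m at an 88° turn, so it is at the stop. I let it settle and take the last check picture.

Request:
arm_command(
  angular=[
    [0, 0, 0],
    [0, 0, 0],
    [0, 0, 0],
    [0, 0, 0],
  ],
  dp=[
    [0, 0, 0],
    [0, 0, 0],
    [0, 0, 0],
    [0, 0, 0],
  ],
  claw=[10, 10, 10, 10],
)

```text
clock: 18.25
tcp_pos: [0.6045, 0.0449, 0.1243]
orientation: [0.782, 0.623, 0.002, 0.002]
force: [-2.3, -2.6, 16.7]
finger_gap: 0.0227
```

```bash
python3 - <<'E'
from h import *
im,K,T=cam("wrist"); a,_,_=cam("scene"); b,_,_=cam("side")
c=lambda i,u,v:cv2.resize(i[v:v+150,u:u+200],(400,300),interpolation=cv2.INTER_CUBIC)
save("fin",np.vstack([np.hstack([c(a,130,80),c(b,130,90)]),np.hstack([cv2.resize(im,(400,300)),c(im,160,150)])]))
E
python3 st.py
```

```text
18.4 [0.6044 0.0449 0.1243] [-1.8 -2.  15.9] [-0.37  0.65  1.11] 0.02281397319712951
-12.9 [ 0.006 -0.001 -1.   ]
```

View pics/fin.png

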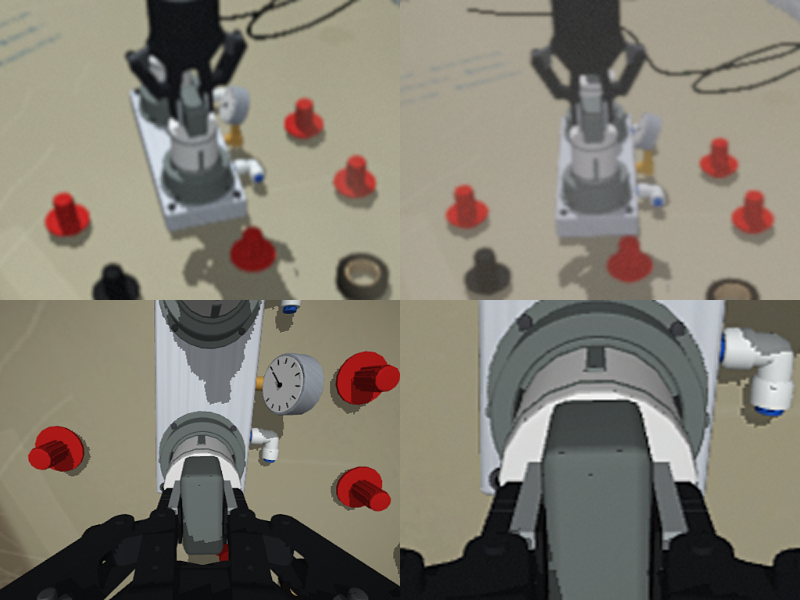

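The picture shows the shoulder on the collar, the bar turned along the block, the plug standing at upper-left (116,283), and the rolls in place. I hand the job in.

```bash
python3 -c "
from workcell import close_job
print(close_job())"
```

```text
the job is handed in; nothing more can be done
None
```

The job is handed in at 18.4 s of the 64 s allowed; the system gave no verdict. I pulled the black dust plug and stood it upright on the bench at about (0.45, -0.05). The cartridge is in the open socket, pushed home, turned clockwise to the stop, and still held there.

**Last checks**
- **Pressed home:** TCP height was 0.1243 m, exactly the value expected for fully home. The force on the tool was about 16 N, more than the 10 N pin spring.
- **Turned to the stop:** the tool turned about 88° and the torque rose from 0.1 to 1.1 N m over the last 8°. I took this as the stop. The valve angle itself cannot be read, so this is inferred.
- **Held upright:** the tool was within 0.4° of vertical, and the fingers held the bar with a 22.8 mm opening at a 100 N grip setting.
- **Rest of the bench:** in the last picture the plug stands upright and the tape roll is in its place. The label roll was outside that picture, and the arm went nowhere near it.

**Disagreements**
- **Socket position:** my first reading from the scene and side cameras was about 13 mm off in y. I used the close wrist views, which agreed to 1–2 mm, and the fit confirmed them.
- **Finger opening:** it read about 1–2 mm less than the stated sizes of the knob and the grip bar.

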